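# Load the centrifuge in balance

### The arm

A 7-joint arm with a two-finger parallel gripper is mounted at the origin on a cart in front of the work surface, level with it; the furniture and walls round the work are solid. World frame = base frame: x ahead of the robot, y to its left, z up, the work surface at z = 0. Lengths are in m, angles in rad, forces in N, time in s.
With the tool pointing down it reaches from about 0.4 to 0.85 m from the base axis. Payload 10.4 kg.
Tool frame: the origin (TCP) lies on the centre line of the jaws, within the pads' length; the fingertips stand r.finger_overhang ahead of it and the grasp point (between the pads) lies 5 mm behind it (r.finger_overhang is the distance from the TCP to the fingertips, in m); z points along the fingers, y is the line along which they close (so a half turn about z gives the same grasp; the last joint's range is limited). The gripper opens to 87 mm and grips with 3 to 60 N. Pads are 19 mm wide; open, the fingers measure 117 mm over their backs; the gripper's body (75 mm by 190 mm) begins 51 mm behind the grasp point.
Start: joints at [-1.282, 0.332, -0.065, 1.46, 0.022, 1.35, -0.088], TCP at [0.192, 0.595, 0.237] pointing down, gripper open.
Joint ranges: [-2.6, 2.6], [-0.5, 2.12], [-1.47, 1.34], [0.16, 2.42], [-1.27, 4.41], [0.06, 2.06], [-2.6, 2.6]. Speed limits (rad/s): [2.22, 2.22, 2.79, 2.79, 3.14, 3.14, 3.14].

### API

Orientations are given as a unit quaternion [x, y, z, w].
In Python, from bench import read_state, viewer, r gives the robot as it stands.
- The arm moves only by the tool carry_out, never from a script. Its argument "moves" is a list of rows, each a list of 6 numbers: the shift along the tool's x, y, z in units of 40 mm (1.0 is 40 mm), then the turn, a rotation vector about the tool's x, y, z in units of 8 degrees (1.0 is 8 degrees). A call has 1 to 20 rows; each row shifts and turns the commanded pose from where the row before left it, along the tool's axes as they then stand; what a row does not reach is not made up. A row lasts 1/8 s, in which the tool goes at most 62.5 mm and 10.7 degrees, less where a joint would pass 70% of its speed; a pose out of reach is approached as far as the arm can. A call is refused whole if a number of a shift passes 1 or a number of a turn 1, either way. A call with a gripper value outside its range is refused whole. "fingers" is the finger opening in mm, from 0 to 87, set as the call begins (left out, the last holds). The fingers move at their own pace and stop on an object; "force" is the grip in N (left out, the last holds). Time passes only in rows, so rows that do not move let the fingers close. It gives the time, the measured TCP pose, the force, the opening and the grip force at its end, in the units of the state.
- read_state(): the state, without advancing time (a new reading comes with each control period).
- viewer.camera(name): name is "scene" or "side" or "wrist"; returns a dict with "pixels" (400x640x3 uint8, red, green, blue), "range_z" (400x640 float32, m along the optical axis (not along the pixel's ray), 0 where there is no reading), "fx", "fy", "cx", "cy" (pixels), "xyz" and "orientation" of the camera in the world. Camera axes: x right, y down, z forward; pixel columns grow to the right and rows downward; lengths in m; the calibration is good to about 2 mm. A picture is of the moment at which its call begins.
- r.close_job(): hands the job in; it is judged then, once.
The state is a dict: "time": time; "joint_positions": joint angles; "joint_vel": joint speeds; "joint_torque": joint torques, N m; "ee_pos": TCP position; "eef_rot": TCP orientation; "ft_force": force on the tool from outside, world axes, zero at the start; "torque": the same for the moment, N m; "width": finger opening in m; "grip_force": force on a finger pad.
Only numpy, scipy, OpenCV 4.12 (cv2) and the standard library are available. Lean on these libraries where they do the work, as an engineer would, in place of code of your own. Each camera call takes 0.05 s, during which the arm holds its last target. There are 200 camera calls.

### The job

Load the open centrifuge so that it will run in balance: stand the two pink vials in two buckets opposite each other, and the two yellow vials in the other two opposite buckets, each upright on the floor of its bucket, one vial to a bucket. Set the vials down gently, do not drop or knock them over; the blue vial has no partner, so leave it untouched on the tray.

Things in the scene. Friction and masses are not known exactly. Their poses are not given: they have to be found in the camera images.
- vial_pink_1: glass sample vial, pink contents, black screw cap with a red disc on top; 54 mm tall, 24 mm across, the cap is the top 12 mm, about 30 g; origin: centre of its underside, z up. Stands on a white tray (floor 4 mm, rim 14 mm above the bench) with the other vials, axes at least 50 mm apart: pinch it from above by the cap with the fingers opened to only about 40 mm
- vial_pink_2: glass sample vial, pink contents, black screw cap with a red disc on top; 54 mm tall, 24 mm across, the cap is the top 12 mm, about 30 g; origin: centre of its underside, z up. Stands on a white tray (floor 4 mm, rim 14 mm above the bench) with the other vials, axes at least 50 mm apart: pinch it from above by the cap with the fingers opened to only about 40 mm
- vial_yellow_1: glass sample vial, pale yellow contents, plain white screw cap; 54 mm tall, 24 mm across, the cap is the top 12 mm, about 30 g; origin: centre of its underside, z up. Stands on a white tray (floor 4 mm, rim 14 mm above the bench) with the other vials, axes at least 50 mm apart: pinch it from above by the cap with the fingers opened to only about 40 mm
- vial_yellow_2: glass sample vial, pale yellow contents, plain white screw cap; 54 mm tall, 24 mm across, the cap is the top 12 mm, about 30 g; origin: centre of its underside, z up. Stands on a white tray (floor 4 mm, rim 14 mm above the bench) with the other vials, axes at least 50 mm apart: pinch it from above by the cap with the fingers opened to only about 40 mm
- vial_blue: glass sample vial, light blue contents, black screw cap with a blue disc on top; to stay on the tray; 54 mm tall, 24 mm across, the cap is the top 12 mm, about 30 g; origin: centre of its underside, z up. Right of the tray a 0.64 m tall iron stand with a glass flask is in the way of an arm coming from the right (robot frame: x 0.42 to 0.56, y -0.29 to -0.01 m): pass it on the robot's side
- bucket_1: one of four alike metal buckets hung in the centrifuge's rotor, facing bucket_3 across the axis (124 mm apart; neighbours 88 mm); bore 36 mm wide, 24 mm deep, mouth 45 mm over the outside; origin: centre of the bore's floor, 115 mm above the bench, z up, x away from the rotor axis, 62 mm off. The rotor starts at any angle; pushed, it turns stiffly, and a bucket swings a little
- bucket_2: one of four alike metal buckets hung in the centrifuge's rotor, facing bucket_4 across the axis (124 mm apart; neighbours 88 mm); bore 36 mm wide, 24 mm deep, mouth 45 mm over the outside; origin: centre of the bore's floor, 115 mm above the bench, z up, x away from the rotor axis, 62 mm off. The rotor starts at any angle; pushed, it turns stiffly, and a bucket swings a little
- bucket_3: one of four alike metal buckets hung in the centrifuge's rotor, facing bucket_1 across the axis (124 mm apart; neighbours 88 mm); bore 36 mm wide, 24 mm deep, mouth 45 mm over the outside; origin: centre of the bore's floor, 115 mm above the bench, z up, x away from the rotor axis, 62 mm off. The rotor starts at any angle; pushed, it turns stiffly, and a bucket swings a little
- bucket_4: one of four alike metal buckets hung in the centrifuge's rotor, facing bucket_2 across the axis (124 mm apart; neighbours 88 mm); bore 36 mm wide, 24 mm deep, mouth 45 mm over the outside; origin: centre of the bore's floor, 115 mm above the bench, z up, x away from the rotor axis, 62 mm off. The rotor starts at any angle; pushed, it turns stiffly, and a bucket swings a little
- centrifuge: round white bench centrifuge, fixed, 218 mm across, rim 135 mm above the bench (bucket mouths 139, rotor nut 155); origin: on the bench under the rotor axis, z up; console to its -x, towards the robot, 155 mm from the axis; lid stands open at its +x, hinged 116 mm from the axis at the rim, leaning back 30 degrees, tip 330 mm up. A shelf overhangs the bench from x = 0.64 m on
Not all that is in view belongs to the job. What is shaped like the vial_pink_1 but purple is not meant. What is shaped like the vial_blue but turquoise is not meant.

How it is judged:
At the end, for the whole second after the job is handed in: each pink and yellow vial stands upright (within 7 degrees), at rest, on a bucket's floor (within 4 mm; axes within 8.5 mm); the pink vials are in opposite buckets, the yellow ones too (over 106 mm apart); the blue vial stands within 12 mm of its start (((horizontal distance between vial_pink_1 and bucket_1 below 0.0085 m and z of vial_pink_1 in the frame of bucket_1 between -0.003 and 0.004 m) or (horizontal distance between vial_pink_1 and bucket_2 below 0.0085 m and z of vial_pink_1 in the frame of bucket_2 between -0.003 and 0.004 m) or (horizontal distance between vial_pink_1 and bucket_3 below 0.0085 m and z of vial_pink_1 in the frame of bucket_3 between -0.003 and 0.004 m) or (horizontal distance between vial_pink_1 and bucket_4 below 0.0085 m and z of vial_pink_1 in the frame of bucket_4 between -0.003 and 0.004 m)) and ((horizontal distance between vial_pink_2 and bucket_1 below 0.0085 m and z of vial_pink_2 in the frame of bucket_1 between -0.003 and 0.004 m) or (horizontal distance between vial_pink_2 and bucket_2 below 0.0085 m and z of vial_pink_2 in the frame of bucket_2 between -0.003 and 0.004 m) or (horizontal distance between vial_pink_2 and bucket_3 below 0.0085 m and z of vial_pink_2 in the frame of bucket_3 between -0.003 and 0.004 m) or (horizontal distance between vial_pink_2 and bucket_4 below 0.0085 m and z of vial_pink_2 in the frame of bucket_4 between -0.003 and 0.004 m)) and ((horizontal distance between vial_yellow_1 and bucket_1 below 0.0085 m and z of vial_yellow_1 in the frame of bucket_1 between -0.003 and 0.004 m) or (horizontal distance between vial_yellow_1 and bucket_2 below 0.0085 m and z of vial_yellow_1 in the frame of bucket_2 between -0.003 and 0.004 m) or (horizontal distance between vial_yellow_1 and bucket_3 below 0.0085 m and z of vial_yellow_1 in the frame of bucket_3 between -0.003 and 0.004 m) or (horizontal distance between vial_yellow_1 and bucket_4 below 0.0085 m and z of vial_yellow_1 in the frame of bucket_4 between -0.003 and 0.004 m)) and ((horizontal distance between vial_yellow_2 and bucket_1 below 0.0085 m and z of vial_yellow_2 in the frame of bucket_1 between -0.003 and 0.004 m) or (horizontal distance between vial_yellow_2 and bucket_2 below 0.0085 m and z of vial_yellow_2 in the frame of bucket_2 between -0.003 and 0.004 m) or (horizontal distance between vial_yellow_2 and bucket_3 below 0.0085 m and z of vial_yellow_2 in the frame of bucket_3 between -0.003 and 0.004 m) or (horizontal distance between vial_yellow_2 and bucket_4 below 0.0085 m and z of vial_yellow_2 in the frame of bucket_4 between -0.003 and 0.004 m)) and angle between each of vial_pink_1, vial_pink_2, vial_yellow_1, vial_yellow_2, vial_blue's own z axis and vertical below 0.12 rad and linear speed of each of vial_pink_1, vial_pink_2, vial_yellow_1, vial_yellow_2 below 0.02 m/s and horizontal distance between vial_pink_1 and vial_pink_2 above 0.106 m and horizontal distance between vial_yellow_1 and vial_yellow_2 above 0.106 m and distance of vial_blue from where it was at the start of the episode below 0.012 m); the robot touches nothing.
It fails at once if a vial is dropped or thrown: it moves faster than 0.5 m/s while the fingers do not touch it (a fall of over 12 mm) ((contact force between the fingers and vial_pink_1 below 0.05 N and linear speed of vial_pink_1 above 0.5 m/s) or (contact force between the fingers and vial_pink_2 below 0.05 N and linear speed of vial_pink_2 above 0.5 m/s) or (contact force between the fingers and vial_yellow_1 below 0.05 N and linear speed of vial_yellow_1 above 0.5 m/s) or (contact force between the fingers and vial_yellow_2 below 0.05 N and linear speed of vial_yellow_2 above 0.5 m/s)).
It fails at once if a vial is knocked over or tipped by more than 45 degrees (angle between any of vial_pink_1, vial_pink_2, vial_yellow_1, vial_yellow_2, vial_blue's own z axis and vertical above 0.785 rad).
It fails at once if the blue vial is moved by more than 20 mm (distance of vial_blue from where it was at the start of the episode above 0.02 m).
It also fails if it takes over 96 s, if anything falls off the work surface, if the arm or the gripper's body presses on something with over 40 N, if the wrist force passes 120 N, or if a joint passes its speed limit or range.

## Working session

There is one attempt and no reset: what is moved stays moved. The work goes in short steps, Python scripts to look and compute and a tool call to move; the robot and the scene stay as the last step left them, time stands still between calls to the robot, and variables do not carry over. Pictures are saved under pics/ and viewed, at most 14 in all, crops included, and the job is handed in when it is done.

Besides the shell and the picture viewer there is one more tool, called after "Request:" by a JSON object that holds its "name" and its "arguments", one argument or row to a line. carry_out: Moves the arm, as the interface text tells. Its arguments: {"type":"object","properties":{"moves":{"type":"array","items":{"type":"array","items":{"type":"number"}}},"fingers":{"type":"number"},"force":{"type":"number"}},"required":["moves"]}

```bash
ls; mkdir -p pics
python3 - <<'E'
from bench import read_state, viewer, r
import cv2,numpy as np
s=read_state(); print(s['time'],s['ee_pos'],s['eef_rot'],s['width'],r.finger_overhang)
for n in("scene","side"):
    c=viewer.camera(n); cv2.imwrite(f"pics/{n}0.png",c["pixels"][:,:,::-1]); print(n,c["fx"],c["fy"],c["cx"],c["cy"],c["xyz"],c["orientation"])
E
```

```text
pics
0.0 [0.19158736 0.59455    0.23576282] [ 1.55234531e-01  9.87877409e-01 -6.75443881e-04 -9.36410393e-05] 0.08681541638890831 0.014
scene 451.96070699120963 451.96070699120963 310.7714162043 199.4930533961275 [-0.01443021 -0.3357092   0.63635212] [ 0.83672723 -0.31684486  0.16110632 -0.41658327]
side 451.80204289509226 451.80204289509226 315.41785649178206 202.48249285981086 [ 0.10081188 -0.48635769  0.48184969] [ 0.83520045 -0.18045971  0.12468211 -0.5043103 ]
```

View pics/scene0.png

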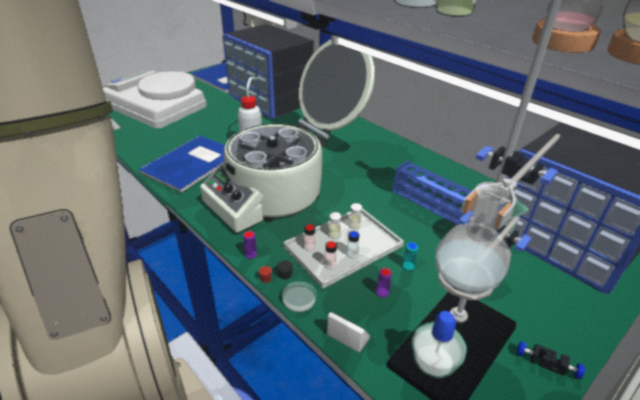

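View pics/side0.png

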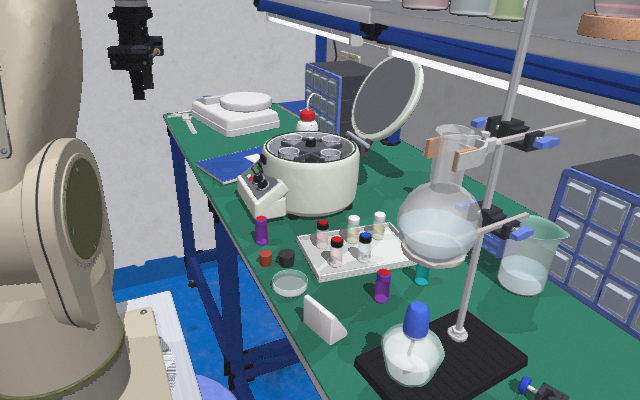

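The scene view shows the pink caps near (309,229) and (331,246), the yellow caps near (335,217) and (356,208), and the blue cap at (354,236). The centrifuge is near (273,155), with buckets at about (257,157), (297,154), (290,133) and (262,138). The side view shows the same layout.

```bash
cat > h.py <<'E'
from bench import read_state, viewer, r
import cv2,numpy as np
from scipy.spatial.transform import Rotation as R
def ray(c,u,v,z):
    u=np.asarray(u,float);v=np.asarray(v,float)
    d=np.stack([(u-c['cx'])/c['fx'],(v-c['cy'])/c['fy'],np.ones_like(u)],-1)@R.from_quat(c['orientation']).as_matrix().T
    o=np.array(c['xyz']); return o+d*((z-o[2])/d[...,2])[...,None]
def cloud(c):
    v,u=np.mgrid[0:400,0:640]; z=c['range_z']
    d=np.stack([(u-c['cx'])/c['fx'],(v-c['cy'])/c['fy'],np.ones_like(z)],-1)*z[...,None]
    P=d@R.from_quat(c['orientation']).as_matrix().T+np.array(c['xyz']); P[z==0]=np.nan; return P
def blobs(m,mn=5):
    n,l,s,ce=cv2.connectedComponentsWithStats(m.astype(np.uint8)); return [(ce[i],s[i,4]) for i in range(1,n) if s[i,4]>=mn]
E
python3 - <<'E'
from h import *
for n,box in(("scene",(205,110,415,285)),("side",(240,115,440,290))):
    c=viewer.camera(n); p=c['pixels']; P=cloud(c); hsv=cv2.cvtColor(p,cv2.COLOR_RGB2HSV); H,S,V=cv2.split(hsv)
    x0,y0,x1,y1=box
    for nm,m in(("red",((H<8)|(H>174))&(S>150)&(V>90)),("blue",(H>105)&(H<128)&(S>120)),("z58",(abs(P[...,2]-.056)<.006))):
        m=m.copy(); k=np.zeros_like(m); k[y0:y1,x0:x1]=1; m&=k
        for ce,a in blobs(m,8):
            q=P[int(round(ce[1])),int(round(ce[0]))]
            print(n,nm,ce.round(1),a,ray(c,ce[0],ce[1],.058).round(4),q.round(3))
    # centrifuge rim height points
    m=(P[...,2]>.125)&(P[...,2]<.16); m[:y0]=0;m[y1:]=0;m[:,:x0]=0;m[:,x1:]=0
    q=P[m]; print(n,len(q),np.nanmin(q,0),np.nanmax(q,0))
    T=np.zeros((600,600,3),np.uint8)
    # crop
    bx=(215,115,335,205) if n=="scene" else (250,120,370,210)
    cr=p[bx[1]:bx[3],bx[0]:bx[2],::-1]; zc=P[bx[1]:bx[3],bx[0]:bx[2],2]
    zi=np.nan_to_num(np.clip((zc-.09)/.07*255,0,255)).astype(np.uint8)
    cv2.imwrite(f"pics/{n}_rotor.png",np.vstack([cv2.resize(cr,None,fx=3.3,fy=3.3,interpolation=cv2.INTER_CUBIC),cv2.resize(cv2.applyColorMap(zi,cv2.COLORMAP_JET),None,fx=3.3,fy=3.3,interpolation=0)]))
E
```

```text
scene red [218.3 188.3] 10 [0.3734 0.4014 0.058 ] [0.368 0.391 0.067]
scene red [309.3 227.4] 42 [0.4363 0.1706 0.058 ] [0.436 0.171 0.059]
scene red [248.3 233.7] 29 [0.3353 0.2343 0.058 ] [0.336 0.237 0.054]
scene red [330.9 244.9] 49 [0.4331 0.1059 0.058 ] [0.433 0.106 0.058]
scene red [265.2 272.5] 117 [0.2976 0.1304 0.058 ] [0.317 0.16  0.021]
scene red [385.2 271.3] 38 [ 0.4577 -0.0066  0.058 ] [ 0.461 -0.004  0.055]
scene blue [270.2 113.8] 60 [0.6816 0.616  0.058 ] [0.73  0.684 0.016]
scene blue [213.7 153.5] 330 [0.4446 0.5345 0.058 ] [0.479 0.599 0.013]
scene blue [404.9 181.1] 627 [0.7046 0.1485 0.058 ] [0.738 0.171 0.032]
scene blue [353.4 234.3] 47 [0.4867 0.0989 0.058 ] [0.487 0.1   0.058]
scene blue [411.2 245.3] 35 [0.5458 0.0055 0.058 ] [0.551 0.009 0.054]
scene blue [218.1 271.2] 813 [0.2375 0.1876 0.058 ] [ 0.594  0.929 -0.76 ]
scene z58 [401.5 115.7] 106 [0.9549 0.363  0.058 ] [0.96  0.368 0.054]
scene z58 [397.  172.4] 19 [0.719  0.1834 0.058 ] [0.721 0.185 0.058]
scene z58 [249.2 201.7] 720 [0.3961 0.3167 0.058 ] [0.384 0.298 0.074]
scene z58 [355.6 207.7] 81 [0
[... 1761 characters left out ...]
18.8 128.9] 118 [0.9571 0.5659 0.058 ] [0.96  0.569 0.056]
side z58 [287.5 195.3] 733 [0.4201 0.2996 0.058 ] [0.42  0.297 0.06 ]
side z58 [379.5 215.5] 86 [0.5521 0.1506 0.058 ] [0.551 0.15  0.057]
side z58 [353.6 219. ] 94 [0.4984 0.158  0.058 ] [0.499 0.158 0.058]
side z58 [260.5 219.1] 71 [0.3349 0.2261 0.058 ] [0.336 0.232 0.055]
side z58 [322.5 223.9] 93 [0.4353 0.1642 0.058 ] [0.437 0.165 0.057]
side z58 [365.1 236.8] 108 [0.4855 0.0936 0.058 ] [0.485 0.093 0.058]
side z58 [336.6 240.9] 113 [0.432  0.1012 0.058 ] [0.431 0.098 0.06 ]
side z58 [383.5 273.4] 115 [ 0.4559 -0.0123  0.058 ] [ 0.46  -0.008  0.054]
side 3159 [0.38942439 0.25733168 0.12500139] [0.64365078 0.58956979 0.15998482]
```

View pics/scene_rotor.png

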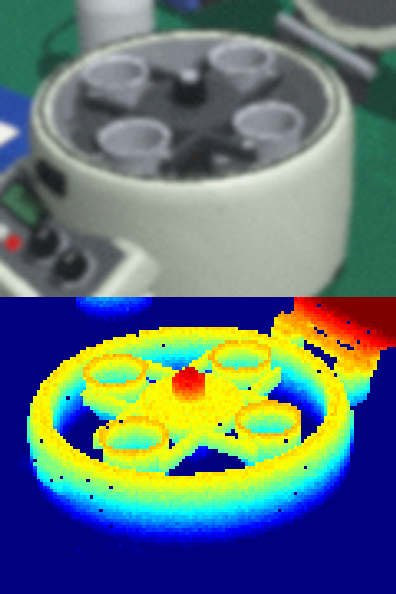

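The rotor crop shows the four bucket mouths as orange rings at crop positions (115,72), (240,57), (135,137) and (268,122). I'll fit the mouths from the depth points on those rings.

Run:
```python
from h import *
from scipy.optimize import least_squares
for n in("scene","side"):
    c=viewer.camera(n); P=cloud(c).reshape(-1,3)
    b=(P[:,0]>.36)&(P[:,0]<.66)&(P[:,1]>.2)&(P[:,1]<.5)&(P[:,2]>.145)&(P[:,2]<.158)
    nut=P[b&(P[:,0]<.57)]; nc=np.median(nut,0); print("nut",nc,len(nut))
    m=(P[:,2]>.1355)&(P[:,2]<.1425); d=np.hypot(P[:,0]-nc[0],P[:,1]-nc[1]); q=P[m&(d<.092)&(d>.034)]; print(len(q))
    def cen(t): return t[:2]+.062*np.array([[np.cos(t[2]+k*np.pi/2),np.sin(t[2]+k*np.pi/2)] for k in range(4)])
    def f(t):
        D=np.linalg.norm(q[:,None,:2]-cen(t)[None],axis=2).min(1); return D-.0205
    best=min((least_squares(f,[nc[0],nc[1],a],loss='soft_l1',f_scale=.002) for a in np.arange(0,1.57,.2)),key=lambda s:s.cost)
    print(n,best.x,np.degrees(best.x[2]),np.abs(best.fun).mean()); C=cen(best.x); print(C.round(4))
    for k in range(4):
        qq=q[np.linalg.norm(q[:,:2]-C[k],axis=1)<.026]; A=np.c_[2*qq[:,:2],np.ones(len(qq))]; s=np.linalg.lstsq(A,(qq[:,:2]**2).sum(1),rcond=None)[0]; print(k,len(qq),s[:2].round(4),np.sqrt(s[2]+s[0]**2+s[1]**2).round(4),qq[:,2].mean().round(4))
```

```text
nut [0.49651547 0.36326678 0.14988444] 58
298
scene [0.49909021 0.36586427 0.30206939] 17.307301342631998 0.0010838474842419232
[[0.5583 0.3843]
 [0.4806 0.4251]
 [0.4399 0.3474]
 [0.5175 0.3067]]
0 64 [0.5583 0.3846] 0.0204 0.1376
1 67 [0.4809 0.4248] 0.0207 0.1374
2 89 [0.4399 0.3474] 0.0205 0.1377
3 78 [0.5174 0.3069] 0.0206 0.1377
nut [0.49903098 0.3612222  0.15025006] 50
296
side [0.50106557 0.36464547 0.30218198] 17.313752048589155 0.0012708284670500914
[[0.5603 0.3831]
 [0.4826 0.4238]
 [0.4419 0.3462]
 [0.5195 0.3055]]
0 70 [0.56   0.3833] 0.0205 0.1377
1 64 [0.483 0.424] 0.0204 0.1376
2 82 [0.442 0.346] 0.0205 0.1377
3 79 [0.5193 0.3054] 0.0206 0.1376
```

Both views agree to 2 mm, and the heights and radii match the sizes given. I'll rotate the closing line to about 20° from x, so the gripper body clears the centrifuge wall, and open the fingers to 40 mm.

Request:
{"name": "carry_out", "arguments": {
  "moves": [
    [0,0,0,0,0,0.93],
    [0,0,0,0,0,0.93],
    [0,0,0,0,0,0.93],
    [0,0,0,0,0,0.93],
    [0,0,0,0,0,0.93],
    [0,0,0,0,0,0.93],
    [0,0,0,0,0,0.93],
    [0,0,0,0,0,0]
  ],
  "fingers": 40,
  "force": 15
}}

```text
time: 1.3
ee_pos: [0.1917, 0.5949, 0.2365]
eef_rot: [0.573, 0.82, -0.0, 0.0]
ft_force: [-0.2, -0.2, -0.1]
width: 0.0403
grip_force: 0.0
```

```bash
cat > go.py <<'E'
from h import *
import sys
T=dict(p1=(.437,.171,.05),p2=(.434,.1065,.05),y1=(.5545,.157,.05),y2=(.5005,.1645,.05),
 b0=(.5593,.3837,.161),b1=(.4816,.4245,.161),b2=(.4409,.3468,.161),b3=(.5184,.3061,.161))
s=read_state(); M=R.from_quat(s['eef_rot']).as_matrix()
print('t',round(s['time'],2),'pos',s['ee_pos'].round(4),'psi',np.degrees(np.arctan2(M[1,1],M[0,1])).round(2),'z',M[:,2].round(4),'w',round(s['width'],4),'grip',s['grip_force'],'q',np.round(s['joint_positions'],2),'F',np.round(s['ft_force'],1))
for n in sys.argv[1:]:
    print(n,'tool units to go',(M.T@(np.array(T[n])-s['ee_pos'])/.04).round(3))
E
python3 go.py y1 y2
```

```text
t 1.3 pos [0.1917 0.5949 0.2365] psi 20.11 z [ 1.e-04 -1.e-04 -1.e+00] w 0.0403 grip 0.0 q [-1.38  0.33  0.06  1.47 -0.02  1.35 -0.97] F [-0.2 -0.2 -0.1]
y1 tool units to go [-13.397   4.755   4.664]
y2 tool units to go [-12.757   3.552   4.664]
```

Request:
{"name": "carry_out", "arguments": {
  "moves": [
    [-0.957,0.34,0,0,0,0],
    [-0.957,0.34,0,0,0,0],
    [-0.957,0.34,0,0,0,0],
    [-0.957,0.34,0,0,0,0],
    [-0.957,0.34,0,0,0,0],
    [-0.957,0.34,0,0,0,0],
    [-0.957,0.34,0,0,0,0],
    [-0.957,0.34,0,0,0,0],
    [-0.957,0.34,0,0,0,0],
    [-0.957,0.34,0,0,0,0],
    [-0.957,0.34,0,0,0,0],
    [-0.957,0.34,0,0,0,0],
    [-0.957,0.34,0,0,0,0],
    [-0.957,0.34,0,0,0,0],
    [0,0,1,0,0,0],
    [0,0,1,0,0,0],
    [0,0,0,0,0,0],
    [0,0,0,0,0,0]
  ]
}}

```text
time: 3.55
ee_pos: [0.555, 0.157, 0.1581]
eef_rot: [0.573, 0.82, 0.001, 0.0]
ft_force: [0.5, 0.9, 1.0]
width: 0.0397
grip_force: 0.0
```

```bash
python3 go.py y1
python3 - <<'E'
from h import *
c=viewer.camera("wrist"); cv2.imwrite("pics/w1.png",c["pixels"][:,:,::-1])
P=cloud(c); m=abs(P[...,2]-.058)<.005
for ce,a in blobs(m,60): print(ce.round(0),a,ray(c,ce[0],ce[1],.058).round(4))
E
```

```text
t 3.55 pos [0.555  0.157  0.1581] psi 20.14 z [ 1.5e-03  6.0e-04 -1.0e+00] w 0.0397 grip 0.0 q [-0.72  0.29  0.43  1.72 -0.13  1.16  0.1 ] F [0.5 0.9 1. ]
y1 tool units to go [ 0.005 -0.017  2.703]
[94. 29.] 313 [0.3431 0.237  0.058 ]
[198. 151.] 524 [0.4405 0.1722 0.058 ]
[265. 182.] 463 [0.5038 0.1665 0.058 ]
[317. 208.] 429 [0.5571 0.1589 0.058 ]
[180. 214.] 440 [0.4374 0.1093 0.058 ]
[232. 238.] 397 [0.4908 0.102  0.058 ]
[499. 244.] 169 [0.7368 0.1857 0.058 ]
```

View pics/w1.png

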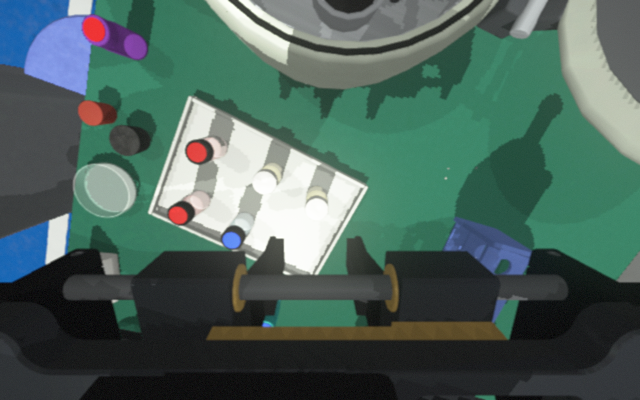

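The wrist view shows y1's white cap at (317,208), in line with the gap between the fingertips near (315,245). The positions agree within 3 mm, so I'll go down and grip.

Request:
{"name": "carry_out", "arguments": {
  "moves": [
    [-0.03,0,0.6,0,0,0],
    [0,0,0.6,0,0,0],
    [0,0,0.6,0,0,0],
    [0,0,0.45,0,0,0],
    [0,0,0.3,0,0,0],
    [0,0,0.15,0,0,0],
    [0,0,0,0,0,0],
    [0,0,0,0,0,0]
  ]
}}

```text
time: 4.6
ee_pos: [0.5552, 0.1558, 0.0492]
eef_rot: [0.573, 0.819, 0.0, 0.0]
ft_force: [-0.2, 0.3, 0.3]
width: 0.0403
grip_force: 0.0
```

Request:
{"name": "carry_out", "arguments": {
  "moves": [
    [0,0,0,0,0,0],
    [0,0,0,0,0,0],
    [0,0,0,0,0,0],
    [0,0,0,0,0,0],
    [0,0,0,0,0,0]
  ],
  "fingers": 15,
  "force": 15
}}

```text
time: 5.22
ee_pos: [0.5549, 0.1557, 0.0487]
eef_rot: [0.573, 0.819, 0.0, 0.0]
ft_force: [-0.9, 0.1, 0.8]
width: 0.0239
grip_force: 14.9
```

Request:
{"name": "carry_out", "arguments": {
  "moves": [
    [0,0,-0.3,0,0,0],
    [0,0,-0.6,0,0,0],
    [0,0,-0.9,0,0,0],
    [0,0,-0.9,0,0,0],
    [0,0,-0.9,0,0,0],
    [0,0,-0.9,0,0,0],
    [0,0,-0.3,0,0,0],
    [0,0,0,0,0,0]
  ]
}}

```text
time: 6.22
ee_pos: [0.5549, 0.1556, 0.2409]
eef_rot: [0.573, 0.819, 0.0, 0.0]
ft_force: [0.2, -0.7, -1.0]
width: 0.0233
grip_force: 14.9
```

```bash
python3 go.py b0
python3 - <<'E'
from h import *
c=viewer.camera("wrist"); cv2.imwrite("pics/w2.png",c["pixels"][100:300,220:420,::-1])
E
```

```text
t 6.22 pos [0.5549 0.1556 0.2409] psi 20.05 z [ 8.e-04  6.e-04 -1.e+00] w 0.0233 grip 14.885151833295822 q [-0.73  0.23  0.45  1.61 -0.1   1.32  0.08] F [ 0.2 -0.7 -1. ]
b0 tool units to go [5.318 2.056 2.001]
```

View pics/w2.png

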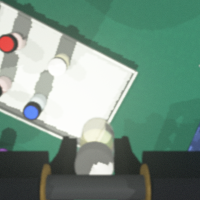

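The vial is held upright between the fingers, at about (95,140) in the crop. I'll turn the closing line to about y, then carry the vial over bucket 0.

Request:
{"name": "carry_out", "arguments": {
  "moves": [
    [0,0,0,0,0,-0.93],
    [0,0,0,0,0,-0.93],
    [0,0,0,0,0,-0.93],
    [0,0,0,0,0,-0.93],
    [0,0,0,0,0,-0.93],
    [0,0,0,0,0,-0.93],
    [0,0,0,0,0,-0.93],
    [0,0,0,0,0,0]
  ]
}}

```text
time: 7.28
ee_pos: [0.5542, 0.1554, 0.239]
eef_rot: [0.156, 0.988, -0.001, -0.001]
ft_force: [0.3, 0.2, 0.1]
width: 0.0235
grip_force: 14.9
```

```bash
python3 go.py b0
```

```text
t 7.28 pos [0.5542 0.1554 0.239 ] psi 72.08 z [-2.2e-03 -9.0e-04 -1.0e+00] w 0.0235 grip 14.884272068738937 q [-0.65  0.22  0.35  1.61 -0.08  1.32  0.97] F [0.3 0.2 0.1]
b0 tool units to go [1.631 5.474 1.944]
```

Request:
{"name": "carry_out", "arguments": {
  "moves": [
    [0.2,0.68,0,0,0,0],
    [0.2,0.68,0,0,0,0],
    [0.2,0.68,0,0,0,0],
    [0.2,0.68,0,0,0,0],
    [0.2,0.68,0,0,0,0],
    [0.2,0.69,0,0,0,0],
    [0.2,0.69,0,0,0,0],
    [0.2,0.69,0,0,0,0],
    [0,0,0,0,0,0],
    [0,0,0,0,0,0]
  ]
}}

```text
time: 8.52
ee_pos: [0.5611, 0.3826, 0.2397]
eef_rot: [0.156, 0.988, -0.001, -0.0]
ft_force: [-0.2, -0.1, -1.1]
width: 0.0231
grip_force: 14.9
```

```bash
python3 go.py b0
python3 - <<'E'
from h import *
for n in("scene","side","wrist"):
    c=viewer.camera(n); cv2.imwrite(f"pics/{n}3.png",c["pixels"][:,:,::-1])
    if n!="wrist":
        P=cloud(c); q=P[(abs(P[...,0]-.56)<.05)&(abs(P[...,1]-.385)<.05)&(P[...,2]>.195)&(P[...,2]<.218)]
        print(n,len(q),q.mean(0),q.min(0),q.max(0))
a=cv2.imread("pics/scene3.png")[40:220,180:360]; b=cv2.imread("pics/side3.png")[40:220,230:410]; w=cv2.imread("pics/wrist3.png")[100:300,200:420]
cv2.imwrite("pics/c3.png",np.hstack([cv2.resize(i,(266,240),interpolation=cv2.INTER_CUBIC) for i in(a,b,w)]))
E
```

```text
t 8.53 pos [0.5611 0.3826 0.2397] psi 72.0 z [-6.0e-04 -1.3e-03 -1.0e+00] w 0.0231 grip 14.885408878326416 q [-0.85  0.46  0.26  1.31 -0.11  1.4   0.66] F [-0.2 -0.1 -1.1]
b0 tool units to go [0.05  0.015 1.968]
scene 106 [0.5531044  0.37677022 0.20663351] [0.54457684 0.36982519 0.19538684] [0.56752812 0.38764221 0.21797651]
side 108 [0.55622069 0.37490699 0.20672934] [0.54684858 0.36887001 0.19520992] [0.56955644 0.3881579  0.21796086]
```

View pics/c3.png

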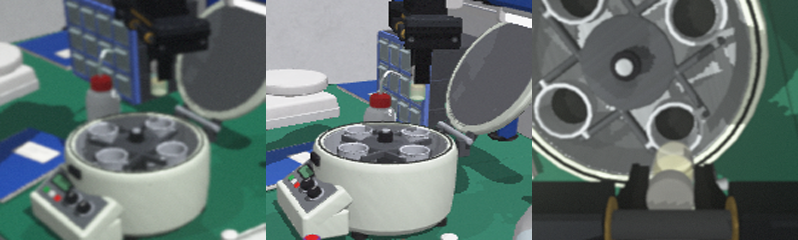

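The vial is held vertical above bucket 0, as shown in the left and middle panels. The wrist panel shows the bucket mouth at (672,120), just ahead of the vial. I'll fit the vial's axis in the same cameras and compare it with the bucket.

```bash
cat > held.py <<'E'
from h import *
from scipy.optimize import least_squares
import sys
B=dict(scene=np.array([[.5583,.3843],[.4806,.4251],[.4399,.3474],[.5175,.3067]]),side=np.array([[.5603,.3831],[.4826,.4238],[.4419,.3462],[.5195,.3055]]))
k=int(sys.argv[1]); s=read_state(); M=R.from_quat(s['eef_rot']).as_matrix(); e=s['ee_pos']
for n in("scene","side"):
    c=viewer.camera(n); P=cloud(c); g=np.linalg.norm(P[...,:2]-e[:2],axis=2)<.025
    q=P[g&(P[...,2]>e[2]-.043)&(P[...,2]<e[2]-.018)]
    f=least_squares(lambda t:np.hypot(q[:,0]-t[0],q[:,1]-t[1])-.012,e[:2]+.004*np.sign(e[:2]-np.array(c['xyz'])[:2]),loss='soft_l1',f_scale=.002)
    d=np.r_[B[n][k]-f.x,0]; print(n,len(q),'vial',f.x.round(4),'res',abs(f.fun).mean().round(4),'vial-tcp',(f.x-e[:2]).round(4),'to bucket, tool units',(M.T@d/.04).round(3))
E
python3 held.py 0
```

```text
scene 110 vial [0.5586 0.3839] res 0.001 vial-tcp [-0.0027  0.0016] to bucket, tool units [ 0.01   0.006 -0.   ]
side 122 vial [0.5607 0.3828] res 0.001 vial-tcp [-0.0007  0.0005] to bucket, tool units [ 0.011  0.004 -0.   ]
```

The vial is within 0.5 mm of the bucket centre in both views. I'll lower it.

Request:
{"name": "carry_out", "arguments": {
  "moves": [
    [0,0,0.4,0,0,0],
    [0,0,0.4,0,0,0],
    [0,0,0.4,0,0,0],
    [0,0,0.3,0,0,0],
    [0,0,0.2,0,0,0],
    [0,0,0.15,0,0,0],
    [0,0,0.08,0,0,0],
    [0,0,0.04,0,0,0],
    [0,0,0,0,0,0],
    [0,0,0,0,0,0]
  ]
}}

```text
time: 10.02
ee_pos: [0.5611, 0.3836, 0.1621]
eef_rot: [0.155, 0.988, 0.0, 0.0]
ft_force: [0.2, -0.6, -0.5]
width: 0.0234
grip_force: 14.9
```

Request:
{"name": "carry_out", "arguments": {
  "moves": [
    [0,0,0.03,0,0,0],
    [0,0,0.03,0,0,0],
    [0,0,0,0,0,0],
    [0,0,0,0,0,0]
  ]
}}

```text
time: 10.52
ee_pos: [0.5611, 0.3837, 0.1596]
eef_rot: [0.155, 0.988, 0.0, 0.0]
ft_force: [0.4, 1.5, 1.6]
width: 0.0236
grip_force: 14.9
```

Light contact, so I'll open to 40 mm and lift.

Request:
{"name": "carry_out", "arguments": {
  "moves": [
    [0,0,0,0,0,0],
    [0,0,0,0,0,0],
    [0,0,0,0,0,0],
    [0,0,0,0,0,0],
    [0,0,-0.3,0,0,0],
    [0,0,-0.6,0,0,0],
    [0,0,-0.6,0,0,0],
    [0,0,-0.5,0,0,0]
  ],
  "fingers": 40
}}

```text
time: 11.52
ee_pos: [0.5612, 0.3836, 0.2415]
eef_rot: [0.155, 0.988, 0.001, 0.001]
ft_force: [-1.0, 0.6, -0.9]
width: 0.0399
grip_force: 0.0
```

Request:
{"name": "carry_out", "arguments": {
  "moves": [
    [0,0,0,0,0,0.93],
    [0,0,0,0,0,0.93],
    [0,0,0,0,0,0.93],
    [0,0,0,0,0,0.93],
    [0,0,0,0,0,0.93],
    [0,0,0,0,0,0.93],
    [0,0,0,0,0,0.93],
    [0,0,0,0,0,0]
  ]
}}

```text
time: 12.52
ee_pos: [0.5611, 0.3837, 0.2402]
eef_rot: [0.573, 0.82, 0.0, 0.0]
ft_force: [0.5, -0.1, -0.1]
width: 0.0399
grip_force: 0.0
```

```bash
sed -i 's/y2=(.5005,.1645/y2=(.501,.165/; s/p1=(.437,.171/p1=(.438,.171/; s/p2=(.434,.1065/p2=(.435,.107/' go.py; python3 go.py y2
python3 - <<'E'
from h import *
c=viewer.camera("scene"); cv2.imwrite("pics/s4.png",cv2.resize(c["pixels"][100:220,200:400,::-1],None,fx=2.5,fy=2.5))
E
```

```text
t 12.53 pos [0.5611 0.3837 0.2402] psi 20.1 z [ 7.e-04  5.e-04 -1.e+00] w 0.0399 grip 0.0 q [-0.95  0.47  0.41  1.31 -0.19  1.4  -0.2 ] F [ 0.5 -0.1 -0.1]
y2 tool units to go [-4.618 -3.293  4.751]
```

View pics/s4.png

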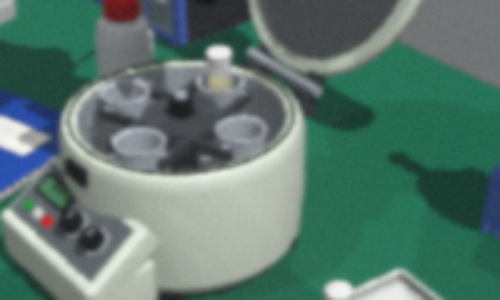

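y1 stands upright in the back bucket, at (218,70) in the crop. y2 is next.

Request:
{"name": "carry_out", "arguments": {
  "moves": [
    [-0.66,-0.47,0,0,0,0],
    [-0.66,-0.47,0,0,0,0],
    [-0.66,-0.47,0,0,0,0],
    [-0.66,-0.47,0,0,0,0],
    [-0.66,-0.47,0,0,0,0],
    [-0.66,-0.47,0,0,0,0],
    [-0.66,-0.47,0,0,0,0],
    [0,0,0.9,0,0,0],
    [0,0,0.9,0,0,0],
    [0,0,0.2,0,0,0],
    [0,0,0,0,0,0]
  ]
}}

```text
time: 13.95
ee_pos: [0.501, 0.1649, 0.16]
eef_rot: [0.573, 0.82, 0.0, 0.0]
ft_force: [0.2, 0.3, 0.8]
width: 0.0402
grip_force: 0.0
```

```bash
python3 go.py y2
```

```text
t 13.95 pos [0.501  0.1649 0.16  ] psi 20.12 z [ 3.e-04  0.e+00 -1.e+00] w 0.0402 grip 0.0 q [-0.85  0.18  0.49  1.84 -0.09  1.14  0.03] F [0.2 0.3 0.8]
y2 tool units to go [0.004 0.    2.751]
```

Request:
{"name": "carry_out", "arguments": {
  "moves": [
    [0,0,0.6,0,0,0],
    [0,0,0.6,0,0,0],
    [0,0,0.6,0,0,0],
    [0,0,0.5,0,0,0],
    [0,0,0.3,0,0,0],
    [0,0,0.15,0,0,0],
    [0,0,0,0,0,0],
    [0,0,0,0,0,0]
  ]
}}

```text
time: 14.95
ee_pos: [0.5012, 0.165, 0.0501]
eef_rot: [0.573, 0.819, 0.001, 0.0]
ft_force: [0.3, 0.3, 1.1]
width: 0.0398
grip_force: 0.0
```

Request:
{"name": "carry_out", "arguments": {
  "moves": [
    [0,0,0,0,0,0],
    [0,0,0,0,0,0],
    [0,0,0,0,0,0],
    [0,0,0,0,0,0],
    [0,0,0,0,0,0]
  ],
  "fingers": 15
}}

```text
time: 15.58
ee_pos: [0.5008, 0.1649, 0.0494]
eef_rot: [0.573, 0.819, 0.0, 0.0]
ft_force: [0.2, -0.0, 1.5]
width: 0.0234
grip_force: 14.9
```

Request:
{"name": "carry_out", "arguments": {
  "moves": [
    [0,0,-0.3,0,0,0],
    [0,0,-0.6,0,0,0],
    [0,0,-0.9,0,0,0],
    [0,0,-0.9,0,0,0],
    [0,0,-0.9,0,0,0],
    [0,0,-0.9,0,0,0],
    [0,0,-0.3,0,0,0],
    [0,0,0,0,0,0]
  ]
}}

```text
time: 16.58
ee_pos: [0.5008, 0.1648, 0.2416]
eef_rot: [0.573, 0.819, 0.0, 0.0]
ft_force: [-0.1, 0.4, -1.1]
width: 0.0232
grip_force: 14.9
```

```bash
python3 go.py b2
```

```text
t 16.57 pos [0.5008 0.1648 0.2416] psi 20.05 z [ 7.e-04  7.e-04 -1.e+00] w 0.0232 grip 14.934360086917877 q [-0.87  0.11  0.5   1.74 -0.05  1.31 -0.  ] F [-0.1  0.4 -1.1]
b2 tool units to go [4.787 0.151 2.018]
```

Request:
{"name": "carry_out", "arguments": {
  "moves": [
    [0.6,0.02,0,0,0,0],
    [0.6,0.02,0,0,0,0],
    [0.6,0.02,0,0,0,0],
    [0.6,0.02,0,0,0,0],
    [0.6,0.02,0,0,0,0],
    [0.6,0.02,0,0,0,0],
    [0.6,0.02,0,0,0,0],
    [0.58,0.02,0,0,0,0],
    [0,0,0,0,0,0],
    [0,0,0,0,0,0]
  ]
}}

```text
time: 17.82
ee_pos: [0.4414, 0.3458, 0.2409]
eef_rot: [0.573, 0.819, -0.0, 0.0]
ft_force: [0.7, -0.8, -0.2]
width: 0.0229
grip_force: 14.9
```

```bash
python3 go.py b2;python3 held.py 2
```

```text
t 17.82 pos [0.4414 0.3458 0.2409] psi 20.01 z [-3.e-04 -1.e-03 -1.e+00] w 0.0229 grip 14.934390038251877 q [-1.07  0.19  0.37  1.65 -0.07  1.32 -0.34] F [ 0.7 -0.8 -0.2]
b2 tool units to go [ 0.03  -0.003  1.996]
scene 128 vial [0.4409 0.3468] res 0.001 vial-tcp [-0.0005  0.001 ] to bucket, tool units [ 0.022 -0.019 -0.   ]
side 144 vial [0.4429 0.3456] res 0.0008 vial-tcp [ 0.0014 -0.0002] to bucket, tool units [ 0.022 -0.017 -0.   ]
```

Request:
{"name": "carry_out", "arguments": {
  "moves": [
    [0.02,-0.02,0.4,0,0,0],
    [0,0,0.4,0,0,0],
    [0,0,0.4,0,0,0],
    [0,0,0.3,0,0,0],
    [0,0,0.2,0,0,0],
    [0,0,0.15,0,0,0],
    [0,0,0.08,0,0,0],
    [0,0,0.05,0,0,0],
    [0,0,0,0,0,0],
    [0,0,0,0,0,0]
  ]
}}

```text
time: 19.18
ee_pos: [0.4402, 0.3472, 0.1624]
eef_rot: [0.573, 0.819, 0.0, -0.0]
ft_force: [-0.3, -0.4, -0.4]
width: 0.0235
grip_force: 14.9
```

Request:
{"name": "carry_out", "arguments": {
  "moves": [
    [0,0,0.03,0,0,0],
    [0,0,0.02,0,0,0],
    [0,0,0,0,0,0],
    [0,0,0,0,0,0]
  ]
}}

```text
time: 19.68
ee_pos: [0.4402, 0.3472, 0.1604]
eef_rot: [0.573, 0.819, 0.0, -0.0]
ft_force: [-0.1, 0.3, 2.7]
width: 0.0231
grip_force: 14.9
```

Request:
{"name": "carry_out", "arguments": {
  "moves": [
    [0,0,0,0,0,0],
    [0,0,0,0,0,0],
    [0,0,0,0,0,0],
    [0,0,0,0,0,0],
    [0,0,-0.3,0,0,0],
    [0,0,-0.6,0,0,0],
    [0,0,-0.6,0,0,0],
    [0,0,-0.5,0,0,0],
    [0,0,0,0,0,0]
  ],
  "fingers": 40
}}

```text
time: 20.8
ee_pos: [0.4409, 0.3476, 0.2423]
eef_rot: [0.573, 0.819, 0.002, 0.0]
ft_force: [-0.7, -0.2, 0.3]
width: 0.0398
grip_force: 0.0
```

```bash
python3 go.py p1
```

```text
t 20.8 pos [0.4409 0.3476 0.2423] psi 20.05 z [ 0.0023  0.0027 -1.    ] w 0.0398 grip 0.0 q [-1.07  0.18  0.37  1.65 -0.07  1.32 -0.34] F [-0.7 -0.2  0.3]
p1 tool units to go [-4.132 -1.596  4.795]
```

Request:
{"name": "carry_out", "arguments": {
  "moves": [
    [-0.59,-0.228,0,0,0,0],
    [-0.59,-0.228,0,0,0,0],
    [-0.59,-0.228,0,0,0,0],
    [-0.59,-0.228,0,0,0,0],
    [-0.59,-0.228,0,0,0,0],
    [-0.59,-0.228,0,0,0,0],
    [-0.59,-0.228,0,0,0,0],
    [0,0,0.9,0,0,0],
    [0,0,0.9,0,0,0],
    [0,0,0.2,0,0,0],
    [0,0,0,0,0,0],
    [0,0,0,0,0,0]
  ]
}}

```text
time: 22.3
ee_pos: [0.4376, 0.1703, 0.1615]
eef_rot: [0.573, 0.819, 0.001, 0.0]
ft_force: [0.4, -0.3, -1.3]
width: 0.0397
grip_force: 0.0
```

```bash
python3 go.py p1
python3 - <<'E'
from h import *
c=viewer.camera("scene"); cv2.imwrite("pics/s5.png",cv2.resize(c["pixels"][100:280,200:420,::-1],None,fx=2.5,fy=2.5))
E
```

```text
t 22.3 pos [0.4376 0.1703 0.1615] psi 20.06 z [ 0.0017  0.0012 -1.    ] w 0.0397 grip 0.0 q [-0.93  0.03  0.48  1.98 -0.02  1.13 -0.1 ] F [ 0.4 -0.3 -1.3]
p1 tool units to go [0.012 0.01  2.788]
```

View pics/s5.png

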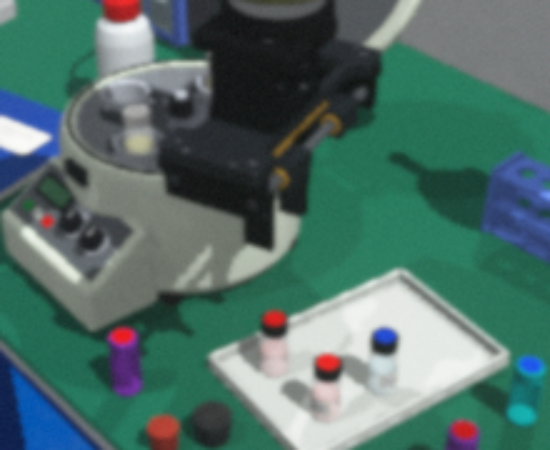

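y2 stands in the front bucket at (138,130) in the crop. p1 at (272,340), p2 and blue are where they were. Next I'll grasp p1.

Request:
{"name": "carry_out", "arguments": {
  "moves": [
    [0,0,0.6,0,0,0],
    [0,0,0.6,0,0,0],
    [0,0,0.6,0,0,0],
    [0,0,0.5,0,0,0],
    [0,0,0.3,0,0,0],
    [0,0,0.18,0,0,0],
    [0,0,0,0,0,0],
    [0,0,0,0,0,0]
  ]
}}

```text
time: 23.35
ee_pos: [0.4372, 0.1702, 0.0495]
eef_rot: [0.573, 0.819, 0.0, 0.0]
ft_force: [-0.1, 0.1, 0.4]
width: 0.04
grip_force: 0.0
```

Request:
{"name": "carry_out", "arguments": {
  "moves": [
    [0,0,0,0,0,0],
    [0,0,0,0,0,0],
    [0,0,0,0,0,0],
    [0,0,0,0,0,0],
    [0,0,0,0,0,0]
  ],
  "fingers": 15
}}

```text
time: 23.98
ee_pos: [0.4369, 0.1701, 0.049]
eef_rot: [0.573, 0.819, 0.0, 0.0]
ft_force: [-0.9, 1.0, 1.8]
width: 0.0236
grip_force: 14.9
```

Request:
{"name": "carry_out", "arguments": {
  "moves": [
    [0,0,-0.3,0,0,0],
    [0,0,-0.6,0,0,0],
    [0,0,-0.9,0,0,0],
    [0,0,-0.9,0,0,0],
    [0,0,-0.9,0,0,0],
    [0,0,-0.9,0,0,0],
    [0,0,-0.3,0,0,0],
    [0,0,0,0,0,0]
  ]
}}

```text
time: 24.98
ee_pos: [0.4369, 0.17, 0.2413]
eef_rot: [0.573, 0.819, 0.001, 0.0]
ft_force: [-0.0, -0.6, -0.4]
width: 0.0235
grip_force: 14.9
```

```bash
python3 go.py b1
```

```text
t 24.98 pos [0.4369 0.17   0.2413] psi 20.05 z [ 7.e-04  8.e-04 -1.e+00] w 0.0235 grip 14.93515133857727 q [-0.95 -0.04  0.47  1.87  0.02  1.31 -0.13] F [-0.  -0.6 -0.4]
b1 tool units to go [5.593 3.229 2.013]
```

Request:
{"name": "carry_out", "arguments": {
  "moves": [
    [0.56,0.323,0,0,0,0],
    [0.56,0.323,0,0,0,0],
    [0.56,0.323,0,0,0,0],
    [0.56,0.323,0,0,0,0],
    [0.56,0.323,0,0,0,0],
    [0.56,0.323,0,0,0,0],
    [0.56,0.323,0,0,0,0],
    [0.56,0.323,0,0,0,0],
    [0.56,0.323,0,0,0,0],
    [0.55,0.323,0,0,0,0],
    [0,0,0,0,0,0],
    [0,0,0,0,0,0]
  ]
}}

```text
time: 26.48
ee_pos: [0.4815, 0.4231, 0.2397]
eef_rot: [0.574, 0.819, -0.001, 0.0]
ft_force: [1.0, -0.2, 0.6]
width: 0.0236
grip_force: 14.9
```

```bash
python3 go.py b1;python3 held.py 1
```

```text
t 26.48 pos [0.4815 0.4231 0.2397] psi 20.01 z [-0.0011 -0.002  -1.    ] w 0.0236 grip 14.93527203798294 q [-1.08  0.38  0.38  1.43 -0.14  1.37 -0.35] F [ 1.  -0.2  0.6]
b1 tool units to go [0.034 0.018 1.967]
scene 112 vial [0.4806 0.4249] res 0.0009 vial-tcp [-0.0009  0.0017] to bucket, tool units [ 0.005  0.002 -0.   ]
side 115 vial [0.483  0.4239] res 0.0011 vial-tcp [0.0015 0.0008] to bucket, tool units [ 0.001 -0.011  0.   ]
```

Request:
{"name": "carry_out", "arguments": {
  "moves": [
    [0,0,0.4,0,0,0],
    [0,0,0.4,0,0,0],
    [0,0,0.4,0,0,0],
    [0,0,0.3,0,0,0],
    [0,0,0.2,0,0,0],
    [0,0,0.15,0,0,0],
    [0,0,0.08,0,0,0],
    [0,0,0.05,0,0,0],
    [0,0,0,0,0,0],
    [0,0,0,0,0,0]
  ]
}}

```text
time: 27.82
ee_pos: [0.4816, 0.4244, 0.162]
eef_rot: [0.573, 0.819, 0.0, 0.0]
ft_force: [0.8, -0.6, -0.3]
width: 0.0233
grip_force: 14.9
```

Request:
{"name": "carry_out", "arguments": {
  "moves": [
    [0,0,0.03,0,0,0],
    [0,0,0.02,0,0,0],
    [0,0,0,0,0,0],
    [0,0,0,0,0,0]
  ]
}}

```text
time: 28.32
ee_pos: [0.4816, 0.4245, 0.1601]
eef_rot: [0.573, 0.819, 0.0, -0.0]
ft_force: [-0.4, -1.2, 3.2]
width: 0.0235
grip_force: 14.9
```

Request:
{"name": "carry_out", "arguments": {
  "moves": [
    [0,0,0,0,0,0],
    [0,0,0,0,0,0],
    [0,0,0,0,0,0],
    [0,0,0,0,0,0],
    [0,0,-0.3,0,0,0],
    [0,0,-0.6,0,0,0],
    [0,0,-0.6,0,0,0],
    [0,0,-0.5,0,0,0],
    [0,0,0,0,0,0],
    [0,0,0,0,0,0]
  ],
  "fingers": 40
}}

```text
time: 29.58
ee_pos: [0.4813, 0.4242, 0.2392]
eef_rot: [0.573, 0.819, -0.0, -0.0]
ft_force: [0.3, 0.3, -0.9]
width: 0.0398
grip_force: 0.0
```

```bash
python3 go.py p2
```

```text
t 29.57 pos [0.4813 0.4242 0.2392] psi 20.06 z [-5.e-04 -3.e-04 -1.e+00] w 0.0398 grip 0.0 q [-1.08  0.38  0.38  1.43 -0.14  1.36 -0.35] F [ 0.3  0.3 -0.9]
p2 tool units to go [-7.052 -3.804  4.733]
```

Request:
{"name": "carry_out", "arguments": {
  "moves": [
    [-0.705,-0.38,0,0,0,0],
    [-0.705,-0.38,0,0,0,0],
    [-0.705,-0.38,0,0,0,0],
    [-0.705,-0.38,0,0,0,0],
    [-0.705,-0.38,0,0,0,0],
    [-0.705,-0.38,0,0,0,0],
    [-0.705,-0.38,0,0,0,0],
    [-0.705,-0.38,0,0,0,0],
    [-0.705,-0.38,0,0,0,0],
    [-0.705,-0.38,0,0,0,0],
    [0,0,0.9,0,0,0],
    [0,0,0.9,0,0,0],
    [0,0,0.2,0,0,0],
    [0,0,0,0,0,0],
    [0,0,0,0,0,0]
  ]
}}

```text
time: 31.45
ee_pos: [0.4361, 0.1076, 0.1609]
eef_rot: [0.573, 0.819, 0.001, 0.0]
ft_force: [0.2, -0.2, -0.1]
width: 0.0399
grip_force: 0.0
```

```bash
python3 go.py p2
python3 - <<'E'
from h import *
c=viewer.camera("wrist"); cv2.imwrite("pics/w6.png",c["pixels"][:,:,::-1])
P=cloud(c); m=abs(P[...,2]-.058)<.005
for ce,a in blobs(m,60): print(ce.round(0),a,ray(c,ce[0],ce[1],.058).round(4))
E
```

```text
t 31.45 pos [0.4361 0.1076 0.1609] psi 20.06 z [ 1.5e-03  8.0e-04 -1.0e+00] w 0.0399 grip 0.0 q [-0.89 -0.02  0.55  2.03  0.01  1.13  0.  ] F [ 0.2 -0.2 -0.1]
p2 tool units to go [-0.006 -0.037  2.772]
[426.  47.] 569 [0.474  0.2666 0.058 ]
[256.  22.] 288 [0.3405 0.2361 0.058 ]
[314. 207.] 418 [0.4357 0.1086 0.058 ]
[364. 231.] 340 [0.4893 0.1024 0.058 ]
[612. 246.] 174 [0.7273 0.1722 0.058 ]
[301. 308.] 147 [ 0.4615 -0.0015  0.058 ]
```

View pics/w6.png

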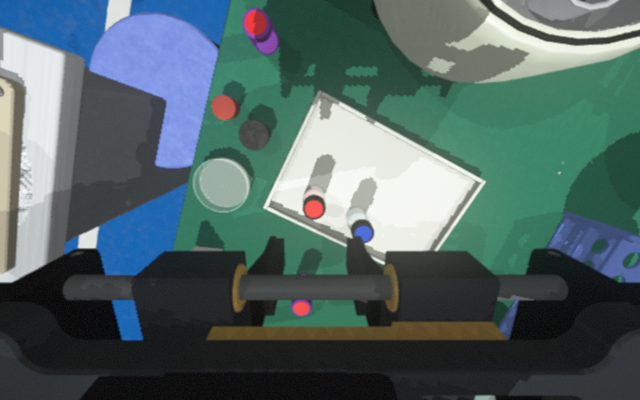

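p2's red cap at (314,207) lies in line with the finger gap. Blue at (363,231) is clear of the right finger. I'll narrow the fingers to 36 mm and go down.

Request:
{"name": "carry_out", "arguments": {
  "moves": [
    [0,-0.02,0.6,0,0,0],
    [0,0,0.6,0,0,0],
    [0,0,0.6,0,0,0],
    [0,0,0.5,0,0,0],
    [0,0,0.3,0,0,0],
    [0,0,0.17,0,0,0],
    [0,0,0,0,0,0],
    [0,0,0,0,0,0]
  ],
  "fingers": 36
}}

```text
time: 32.5
ee_pos: [0.4351, 0.1072, 0.0495]
eef_rot: [0.573, 0.819, 0.0, 0.0]
ft_force: [-0.8, 0.6, 0.9]
width: 0.036
grip_force: 0.0
```

Request:
{"name": "carry_out", "arguments": {
  "moves": [
    [0,0,0,0,0,0],
    [0,0,0,0,0,0],
    [0,0,0,0,0,0],
    [0,0,0,0,0,0],
    [0,0,0,0,0,0]
  ],
  "fingers": 15
}}

```text
time: 33.12
ee_pos: [0.4349, 0.1072, 0.0491]
eef_rot: [0.573, 0.819, 0.0, 0.0]
ft_force: [-0.5, -0.2, 3.9]
width: 0.023
grip_force: 15.0
```

Request:
{"name": "carry_out", "arguments": {
  "moves": [
    [0,0,-0.3,0,0,0],
    [0,0,-0.6,0,0,0],
    [0,0,-0.9,0,0,0],
    [0,0,-0.9,0,0,0],
    [0,0,-0.9,0,0,0],
    [0,0,-0.9,0,0,0],
    [0,0,-0.3,0,0,0],
    [0,0,0,0,0,0]
  ]
}}

```text
time: 34.12
ee_pos: [0.4348, 0.107, 0.2412]
eef_rot: [0.573, 0.819, 0.0, 0.0]
ft_force: [0.5, -0.3, -0.8]
width: 0.0232
grip_force: 15.0
```

```bash
python3 go.py b3
```

```text
t 34.12 pos [0.4348 0.107  0.2412] psi 20.05 z [ 7.e-04  6.e-04 -1.e+00] w 0.0232 grip 14.996887296438217 q [-0.91 -0.11  0.54  1.92  0.06  1.31 -0.04] F [ 0.5 -0.3 -0.8]
b3 tool units to go [3.958 3.669 2.009]
```

Request:
{"name": "carry_out", "arguments": {
  "moves": [
    [0.495,0.459,0,0,0,0],
    [0.495,0.459,0,0,0,0],
    [0.495,0.459,0,0,0,0],
    [0.495,0.459,0,0,0,0],
    [0.495,0.459,0,0,0,0],
    [0.495,0.459,0,0,0,0],
    [0.495,0.459,0,0,0,0],
    [0.495,0.459,0,0,0,0],
    [0,0,0,0,0,0],
    [0,0,0,0,0,0]
  ]
}}

```text
time: 35.38
ee_pos: [0.5181, 0.305, 0.2397]
eef_rot: [0.574, 0.819, -0.001, -0.0]
ft_force: [-0.4, 0.3, 0.4]
width: 0.0236
grip_force: 15.0
```

```bash
python3 go.py b3;python3 held.py 3
```

```text
t 35.38 pos [0.5181 0.305  0.2397] psi 20.0 z [-0.0014 -0.0018 -1.    ] w 0.0236 grip 14.996988326311111 q [-0.99  0.29  0.47  1.55 -0.13  1.34 -0.15] F [-0.4  0.3  0.4]
b3 tool units to go [0.026 0.022 1.968]
scene 128 vial [0.517  0.3057] res 0.0009 vial-tcp [-0.0011  0.0007] to bucket, tool units [ 0.019  0.021 -0.   ]
side 140 vial [0.5191 0.3049] res 0.001 vial-tcp [ 0.001  -0.0001] to bucket, tool units [ 0.01   0.016 -0.   ]
```

Request:
{"name": "carry_out", "arguments": {
  "moves": [
    [0.015,0.02,0.4,0,0,0],
    [0,0,0.4,0,0,0],
    [0,0,0.4,0,0,0],
    [0,0,0.3,0,0,0],
    [0,0,0.2,0,0,0],
    [0,0,0.15,0,0,0],
    [0,0,0.08,0,0,0],
    [0,0,0.05,0,0,0],
    [0,0,0,0,0,0],
    [0,0,0,0,0,0]
  ]
}}

```text
time: 36.72
ee_pos: [0.519, 0.3071, 0.162]
eef_rot: [0.573, 0.819, 0.0, 0.0]
ft_force: [1.2, -0.1, 0.6]
width: 0.0232
grip_force: 15.0
```

Request:
{"name": "carry_out", "arguments": {
  "moves": [
    [0,0,0.03,0,0,0],
    [0,0,0.02,0,0,0],
    [0,0,0,0,0,0],
    [0,0,0,0,0,0]
  ]
}}

```text
time: 37.22
ee_pos: [0.5191, 0.3072, 0.1601]
eef_rot: [0.573, 0.819, 0.0, 0.0]
ft_force: [-1.5, -0.2, 4.5]
width: 0.0232
grip_force: 15.0
```

Contact. I'll release, lift, and back away over the tray so the cameras can see the rotor.

Request:
{"name": "carry_out", "arguments": {
  "moves": [
    [0,0,0,0,0,0],
    [0,0,0,0,0,0],
    [0,0,0,0,0,0],
    [0,0,0,0,0,0],
    [0,0,-0.3,0,0,0],
    [0,0,-0.6,0,0,0],
    [0,0,-0.6,0,0,0],
    [0,0,-0.6,0,0,0],
    [0,0,-0.6,0,0,0],
    [-0.6,0,0,0,0,0],
    [-0.6,0,0,0,0,0],
    [-0.6,0,0,0,0,0],
    [-0.5,0,0,0,0,0],
    [0,0,0,0,0,0],
    [0,0,0,0,0,0]
  ],
  "fingers": 40
}}

```text
time: 39.1
ee_pos: [0.5501, 0.2218, 0.2678]
eef_rot: [0.573, 0.82, 0.0, -0.0]
ft_force: [0.3, -0.3, -0.9]
width: 0.0401
grip_force: 0.0
```

```bash
python3 go.py
python3 - <<'E'
from h import *
from scipy.optimize import least_squares
C=np.array([[.5593,.3837],[.4816,.4245],[.4409,.3468],[.5184,.3061]]); im=[]
for n,b in(("wrist",(0,400,120,520)),("side",(100,280,240,420))):
    c=viewer.camera(n); im.append(cv2.resize(c["pixels"][b[0]:b[1],b[2]:b[3],::-1],(400,400)))
    P=cloud(c)
    for k in range(4):
        q=P[(np.linalg.norm(P[...,:2]-C[k],axis=2)<.02)&(P[...,2]>.156)&(P[...,2]<.18)]
        if len(q)>10:
            f=least_squares(lambda t:np.hypot(q[:,0]-t[0],q[:,1]-t[1]).clip(.0115)-.0115,C[k],loss='soft_l1',f_scale=.001)
            print(n,k,len(q),'top z',np.percentile(q[:,2],95).round(4),'top xy',q[q[:,2]>.165][:,:2].mean(0).round(4),C[k])
cv2.imwrite("pics/f.png",np.hstack(im))
c=viewer.camera("side"); H,S,V=cv2.split(cv2.cvtColor(c['pixels'],cv2.COLOR_RGB2HSV)); m=(H>105)&(H<128)&(S>120); m[:222]=0;m[250:]=0;m[:,:345]=0;m[:,385:]=0
print([ray(c,*ce,.058).round(4) for ce,a in blobs(m,8)])
E
```

```text
t 39.1 pos [0.5501 0.2218 0.2678] psi 20.12 z [-2.e-04  6.e-04 -1.e+00] w 0.0401 grip 0.0 q [-0.89  0.26  0.52  1.53 -0.13  1.39 -0.  ] F [ 0.3 -0.3 -0.9]
wrist 0 838 top z 0.1685 top xy [0.5599 0.3842] [0.5593 0.3837]
wrist 2 861 top z 0.1685 top xy [0.4429 0.3472] [0.4409 0.3468]
wrist 3 577 top z 0.1691 top xy [0.5203 0.3072] [0.5184 0.3061]
side 0 71 top z 0.1693 top xy [0.5582 0.381 ] [0.5593 0.3837]
side 1 74 top z 0.1698 top xy [0.4815 0.4212] [0.4816 0.4245]
side 2 82 top z 0.1691 top xy [0.4407 0.3439] [0.4409 0.3468]
side 3 83 top z 0.1699 top xy [0.5174 0.3029] [0.5184 0.3061]
[array([0.4893, 0.0996, 0.058 ])]
```

View pics/f.png

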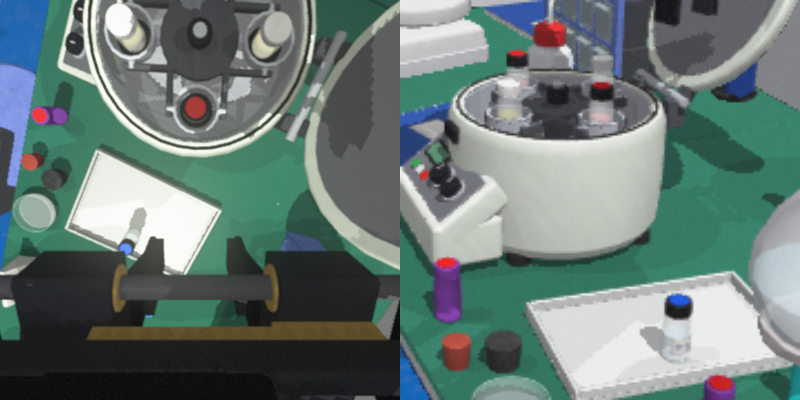

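All four vials stand upright in their buckets, with cap tops at 0.169 m as expected. The yellow pair and the pink pair each face each other. Blue is where it started, at (.489,.0996), and the gripper touches nothing.

```bash
python3 -c "
from bench import r
print(r.close_job())"
```

```text
the job is handed in; nothing more can be done
None
```

I handed the job in at about 39 s: the cameras showed all four vials upright on their bucket floors, pink facing pink and yellow facing yellow, with the blue vial still in its starting place; the hand-in call returned no verdict.

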